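# Set the second bench dog and butt the blank against the stops

### The arm

A 6-joint arm with a two-finger parallel gripper is mounted at the origin on the work surface. World frame = base frame: x ahead of the robot, y to its left, z up, the work surface at z = 0. Lengths are in m, angles in rad, forces in N, time in s.
With the tool pointing down it reaches from about 0.25 to 0.775 m from the base axis. Payload 4 kg.
Tool frame: the origin (TCP) lies on the centre line of the jaws, within the pads' length; the fingertips stand 17 mm ahead of it and the grasp point (between the pads) lies 2 mm behind it; z points along the fingers, y is the line along which they close (so a half turn about z gives the same grasp; the last joint's range is limited). The gripper opens to 94 mm and grips with 3 to 60 N. Pads are 16 mm wide; open, the fingers measure 119 mm over their backs; the gripper's body (75 mm by 177 mm) begins 78 mm behind the grasp point.
Start: joints at [-1.331, 0.087, 1.371, -0, 1.684, -0.103], TCP at [0.185, -0.518, 0.223] pointing down, gripper open.
Joint ranges: [-3.1, 3.1], [-0.76, 2.03], [0.27, 2.55], [-1.08, 4.22], [0.17, 2.65], [-2.57, 2.57]. Speed limits (rad/s): [2.79, 2.79, 3.14, 3.14, 3.14, 3.14].

### API

Orientations are given as [roll, pitch, yaw] about the fixed x, y, z axes, in that order (R = Rz(yaw) Ry(pitch) Rx(roll)).
In Python, from bench import robot gives the robot as it stands.
- The arm moves only by the tool servo_tool, never from a script. Its argument "plan" is a list of rows, each a list of 7 numbers: the shift along the tool's x, y, z normalised to -1 to 1, where 1 is 0.1 m, then the turn, a rotation vector about the tool's x, y, z normalised to -1 to 1, where 1 is pi/2 rad, then the finger opening in mm, from 0 to 94. In form: [[x, y, z, ax, ay, az, gripper], ...]. A call has 1 to 12 rows; each row is the pose to reach, as a shift and turn from the pose commanded when the call began, along the tool's axes at that moment; what a row does not reach only later rows make up. A row lasts 1/12 s, in which the tool goes at most 41.7 mm and 7.16 degrees, less where a joint would pass 70% of its speed; a pose out of reach is approached as far as the arm can. A call with a number of a shift or a turn outside -1 to 1 is refused whole. A call with a gripper value outside its range is refused whole. The fingers move at their own pace and stop on an object; the grip force is fixed at half the most. Time passes only in rows, so rows that repeat a pose let the fingers close. It gives the time, the measured TCP pose, the force, the opening and the grip force at its end, in the units of the state.
- robot.get_obs(): the state, without advancing time (a new reading comes with each control period).
- robot.snapshot(name): name is "scene" or "top" or "wrist"; returns the picture (420x560x3 uint8, red, green, blue); there is no depth.
- robot.camera_params(name): a dict with "camera_matrix" (3x3 intrinsics, pixels), "rvec" (rotation vector, rad) and "tvec" (3), from world to camera coordinates, as OpenCV has them; the wrist camera has in their place "tool_from_camera" (4x4, takes a point from camera to tool coordinates, whose origin is the TCP and whose axes are the flange's). Camera axes: x right, y down, z forward; pixel columns grow to the right and rows downward; lengths in m; the calibration is good to about 2 mm. A picture is of the moment at which its call begins: read the wrist's pose just before it. camera_params takes no time and is no camera call.
- robot.close_job(): hands the job in; it is judged then, once.
Trained networks look in the newest picture that a camera, given by its name, has taken for a name from the list of things; names that differ only in an ending like _2 or _b are one class to them, and where a whole thing is asked for, a point or a joint stands for the part that bears it (a point fixed in the world has none). Each returns a list of dicts, best first, with "conf" (0 to 1); they miss things now and then, are a little off and sometimes report something else, mostly with a low value. They report only what shows in the picture. A call takes as long as a camera call. They do not tell look-alikes from the thing itself.
- robot.find_in(thing, camera): "extent" ([centre column, centre row, width, height] in pixels, round what is visible of it).
The state is a dict: "time": time; "joint_positions": joint angles; "qvel": joint speeds; "joint_torque": joint torques, N m; "tool_pos": TCP position; "ee_rot": TCP orientation; "wrist_force": force on the tool from outside, world axes, zero at the start; "wrist_torque": the same for the moment, N m; "width": finger opening in m; "finger_force": force on a finger pad.
Only numpy, scipy, OpenCV 4.12 (cv2) and the standard library are available. Lean on these libraries where they do the work, as an engineer would, in place of code of your own. Each camera call takes 0.05 s, during which the arm holds its last target. There are 200 camera calls.

### The job

Take the tall bench dog out of the rack and fit it in the empty hole of the work block's far row, beside the dog that is already fitted: lean it about ten degrees so that the lower edge of its shank goes into the tight hole first, stand it upright, then slide it down under control, without letting it drop, until its head sits fully home on the block. Then, without lifting it, push the dark wooden blank along the block, away from the robot, until its long side is square against both dogs, roughly centred on them, and let go of everything. Leave the chisel and the other two fittings in the rack where they are.

Things in the scene. Friction and masses are not known exactly. Their poses are not given: they have to be found in the camera images.
- dog: the tall bench dog, bare aluminium: a round head 30 mm across and 45 mm high (three shallow grooves) on a round shank 20 mm across and 55 mm long with a 1.5 mm bevel at its foot; 0.14 kg. It starts upright in one of the three pockets of the rack. Origin: on its axis, at the underside of the head (head above, shank below); z points up the axis.
- dog_foot (a point): the centre of the flat foot of the tall dog's shank, 55 mm below the dog's origin along its axis.
- block: the bench-top work block, beech, screwed to the bench: 300 x 300 mm, 60 mm thick, with four through holes of 21 mm (a 20 mm shank has 1 mm of play in all). Origin: centre of its underside, on the bench top; its upper face is at z = 60 mm. Its x axis points away from the robot, y to the left. The far row of holes is at x = +85 mm, y = +60 mm (dog fitted) and y = -60 mm (empty); the near row, unused, at x = -35 mm, y = +60 and -60 mm.
- block_hole1 (a point): the empty hole of the far row, where the tall dog must go: centre of its mouth, level with the block's upper face, at x = 85 mm, y = -60 mm in the block's frame. The hole goes straight down 60 mm, open below.
- block_hole0 (a point): mouth of the other hole of the far row (x = 85 mm, y = +60 mm in the block's frame). It holds a dog that is already home and fixed: its head, same as the tall dog's, 30 mm across, stands 45 mm above the block's upper face.
- blank: the dark walnut blank, 190 mm long, 80 mm wide, 38 mm high, about 0.4 kg, lying flat and loose on the block nearer the robot than the far row. Origin: centre of its underside; x across its 80 mm width, y along its 190 mm length. When it is butted against both dogs its origin is at x = 30 mm, z = 60 mm in the block's frame.
- rack: the wooden dog rack, fixed to the bench to the left or to the right of the block: 230 mm along its x, 70 mm along its y, 70 mm high, with three loose pockets 25 mm across and 62 mm deep, at x = -70, 0 and +70 mm on its middle line. Each holds one accessory by its 20 mm shank, the head resting on the rack's top. Origin: centre of its underside.
- low_dog: bystander in the rack: a low dog with a flat round head 34 mm across and only 13 mm high. Origin under the head.
- plane_stop: bystander in the rack: a planing stop with a flat plate head 12 mm thick along x, 64 mm wide along y, 30 mm high. Origin under the head.
- rasp_tray: bystander, fixed: a plywood tray of rasps 230 x 75 mm, 40 mm high, on the other side of the block from the rack. Origin: centre of its underside.
- chisel: bystander: a wood chisel 220 mm long, 24 mm high, lying along its y axis on the far edge of the block, behind the far row of holes. Origin: on its underside, where handle and blade meet.
Not all that is in view belongs to the job. Leave any yellow look-alike of the blank alone. What is shaped like the dog but turquoise is not meant.

How it is judged:
By the outcome, as a careful person would: the job done as asked, in the order asked, and still so for the second after the job is handed in, with the robot touching nothing.
It also fails if it takes over 72 s, if anything falls off the work surface, if the arm or the gripper's body presses on something with over 40 N, if the wrist force passes 120 N, or if a joint passes its speed limit or range.

## Working session

There is one attempt and no reset: what is moved stays moved. The work goes in short steps, Python scripts to look and compute and a tool call to move; the robot and the scene stay as the last step left them, time stands still between calls to the robot, and variables do not carry over. Pictures are saved under pics/ and viewed, at most 10 in all, crops included, and the job is handed in when it is done.

Besides the shell and the picture viewer there is one more tool, called after "Call:" as name(argument=value, ...) on one line, values as JSON. servo_tool: Moves the arm, as the interface text tells. Scaled input: -1 to 1 covers 0.1 m each way for a shift and pi/2 rad each way for a turn. Its arguments: {"type":"object","properties":{"plan":{"type":"array","items":{"type":"array","items":{"type":"number"}}}},"required":["plan"]}

```bash
ls; mkdir -p pics; cat > h.py <<'E'
import numpy as np, cv2
from scipy.spatial.transform import Rotation as R
from bench import robot
def save(n,img): cv2.imwrite('pics/'+n,cv2.cvtColor(img,cv2.COLOR_RGB2BGR))
def tool():
    o=robot.get_obs(); T=np.eye(4); T[:3,:3]=R.from_euler('xyz',o['ee_rot']).as_matrix(); T[:3,3]=o['tool_pos']; return T
def cam(name,T=None):
    p=robot.camera_params(name); K=np.array(p['camera_matrix'])
    if name=='wrist': C=(tool() if T is None else T)@np.array(p['tool_from_camera'])
    else:
        M=np.eye(4); M[:3,:3]=cv2.Rodrigues(np.array(p['rvec'],float))[0]; M[:3,3]=np.ravel(p['tvec']); C=np.linalg.inv(M)
    return K,C   # C: world from camera
def ray(uv,z,name,T=None):
    K,C=cam(name,T); d=C[:3,:3]@np.linalg.solve(K,[uv[0],uv[1],1]); return C[:3,3]+d*(z-C[2,3])/d[2]
def proj(P,name,T=None):
    K,C=cam(name,T); M=np.linalg.inv(C); P=np.atleast_2d(P)@M[:3,:3].T+M[:3,3]; p=P@K.T; return p[:,:2]/p[:,2:]
E
python3 - <<'E'
from h import *
print(robot.get_obs())
for n in('scene','top'):
    save(n+'0.png',robot.snapshot(n))
    print(n,cam(n))
for t in('dog','block','blank','rack','low_dog','plane_stop','chisel','rasp_tray','block_hole1','block_hole0'):
    print(t,[(np.round(d['extent']).tolist(),round(d['conf'],2)) for d in robot.find_in(t,'top')])
E
```

```text
pics
{'time': 0.0, 'joint_positions': array([-1.33108984e+00,  8.79196560e-02,  1.37220731e+00,  5.06747193e-06,
        1.68357792e+00, -1.03123961e-01]), 'qvel': array([ 0.00051666, -0.00037748, -0.00073816, -0.00077789,  0.00030239,
       -0.00178021]), 'joint_torque': array([-1.69488303e-03, -3.40185285e+01, -3.02432299e+01,  7.15036970e-02,
        3.31619766e-02, -1.55419093e-04]), 'tool_pos': array([ 0.18475203, -0.51751813,  0.22134726]), 'ee_rot': array([-3.13949216e+00, -2.22445286e-04,  3.42830774e-01]), 'wrist_force': array([ 0.16309365, -0.55969778, -0.71902832]), 'wrist_torque': array([-0.06602523, -0.00138106,  0.03143531]), 'finger_force': 0.0, 'width': 0.09387845677497628}
scene (array([[401.75879548,   0.        , 277.63913759],
       [  0.        , 401.75879548, 207.18914054],
       [  0.        ,   0.        ,   1.        ]]), array([[-0.43067704,  0.53413326, -0.72747436,  1.12642117],
       [ 0.90242574,  0.24410934, -0.35501888,  0.38347957],
       [-0.01204411, -0.80939007, -0.58714789,  0.57636381],
       [ 0.        ,  0.        ,  0.        ,  1.     
[... 348 characters left out ...]
],
       [ 0.        ,  0.        ,  0.        ,  1.        ]]))
dog [([175.0, 194.0, 15.0, 15.0], 0.48), ([138.0, 179.0, 13.0, 15.0], 0.44)]
block [([288.0, 180.0, 126.0, 117.0], 0.89)]
blank [([398.0, 296.0, 64.0, 70.0], 0.86), ([295.0, 183.0, 72.0, 47.0], 0.83), ([220.0, 285.0, 38.0, 74.0], 0.73)]
rack [([181.0, 197.0, 34.0, 85.0], 0.78)]
low_dog [([175.0, 194.0, 8.0, 13.0], 0.23), ([274.0, 128.0, 83.0, 20.0], 0.22)]
plane_stop [([180.0, 196.0, 36.0, 86.0], 0.67), ([174.0, 172.0, 20.0, 0.0], 0.51)]
chisel [([275.0, 128.0, 82.0, 16.0], 0.73)]
rasp_tray [([412.0, 188.0, 30.0, 78.0], 0.82)]
block_hole1 [([291.0, 175.0, 124.0, 122.0], 0.96)]
block_hole0 [([291.0, 175.0, 124.0, 122.0], 0.96)]
```

View pics/top0.png

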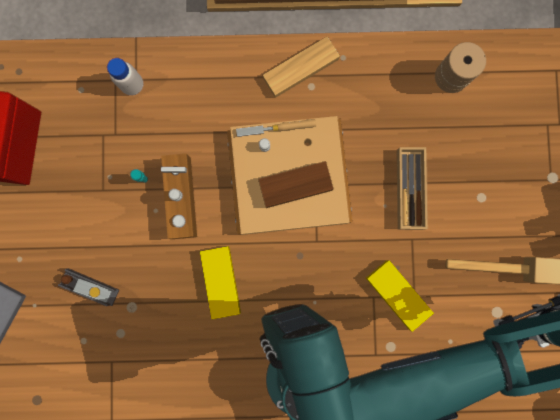

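View pics/scene0.png

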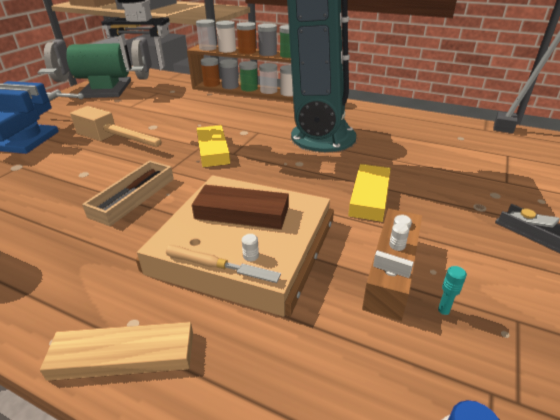

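The top view shows the block around (290,175), with the fitted dog at (264,145), the empty hole at (308,142) and the blank at (296,184). In the rack the plane stop is at (173,170), and two round heads sit at (175,195) and (178,221). Either head could be the tall dog. The turquoise look-alike at (138,175) stands outside the rack and is ruled out. I'll enlarge the rack to decide.

```bash
python3 - <<'E'
from h import *
a=cv2.imread('pics/scene0.png')[200:320,350:480]; b=cv2.imread('pics/top0.png')[145:245,125:225]
a=cv2.resize(a,(600,554),interpolation=cv2.INTER_CUBIC)[:, :400] if 0 else cv2.resize(a,(433,400),interpolation=cv2.INTER_CUBIC)
b=cv2.resize(b,(360,360),interpolation=cv2.INTER_CUBIC); b=cv2.copyMakeBorder(b,0,40,0,0,cv2.BORDER_CONSTANT)
cv2.imwrite('pics/crop1.png',np.hstack([a,b]))
for uv in((175,195),(178,221)): print(ray(uv,.115,'top'),ray(uv,.083,'top'))
for uv in((402,222),(399,232)): print('scene',ray(uv,.115,'scene'),ray(uv,.083,'scene'))
# block corners top
img=cv2.cvtColor(cv2.imread('pics/top0.png'),cv2.COLOR_BGR2HSV)
for uv in((231,126),(339,118),(349,223),(238,234)): print('corner',ray(uv,.06,'top')[:2])
print('hole',ray((308,142),.06,'top')); print('dog0',ray((264,145),.105,'top'))
E
```

```text
[0.51084198 0.32869958 0.115     ] [0.51431972 0.33489157 0.083     ]
[0.44152797 0.32133837 0.115     ] [0.44346919 0.32736718 0.083     ]
scene [0.50125243 0.33391631 0.115     ] [0.45789099 0.33047862 0.083     ]
scene [0.53270835 0.33499061 0.115     ] [0.49152868 0.33162743 0.083     ]
corner [0.70633376 0.18196201]
corner [ 0.72209424 -0.11958988]
corner [ 0.42827521 -0.1377556 ]
corner [0.40528948 0.1676621 ]
hole [ 0.65627737 -0.03123742  0.06      ]
dog0 [0.64174479 0.08995957 0.105     ]
```

View pics/crop1.png

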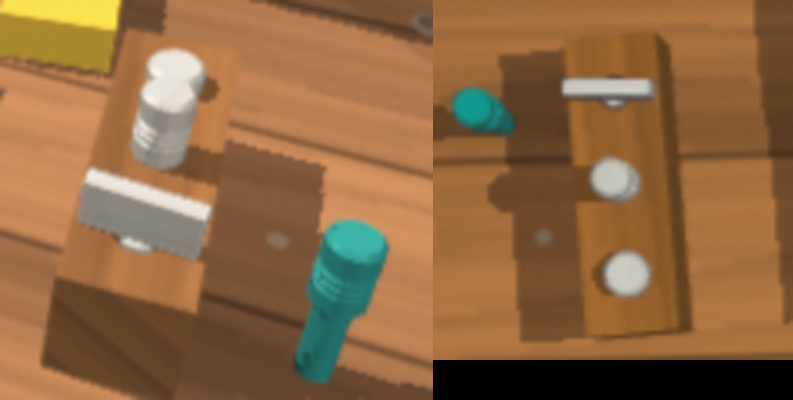

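The middle head at (175,195) is 45 mm tall with grooves, so it is the tall dog. The one at (178,221) is flat, so it is the low dog, and the turquoise one stands outside the rack. Next I'll bring the wrist camera over the block.

```bash
python3 - <<'E'
from h import *
p=robot.camera_params('wrist'); print(np.round(p['camera_matrix'],1),np.round(p['tool_from_camera'],3))
E
```

```text
[[341.2   0.  277.8]
 [  0.  341.2 214.4]
 [  0.    0.    1. ]] [[-0.001 -0.974 -0.226  0.065]
 [ 1.    -0.001  0.001 -0.   ]
 [-0.001 -0.226  0.974 -0.162]
 [ 0.     0.     0.     1.   ]]
```

Call:
servo_tool(plan=[[0.5,-0.29,0,0,0,0.09,94],[1,-0.575,0,0,0,0.18,94],[1,-0.575,0,0,0,0.18,94],[1,-0.575,0,0,0,0.18,94]])

```text
time: 0.93
tool_pos: [0.2631, -0.4263, 0.2231]
ee_rot: [-3.14, -0.003, 0.065]
wrist_force: [-0.8, 0.8, 1.0]
width: 0.0941
finger_force: 0.0
```

Call:
servo_tool(plan=[[0.3,-0.3,0,0,0,0,94],[0.6,-0.6,0,0,0,0,94],[0.9,-0.95,0,0,0,0,94],[0.9,-0.95,0,0,0,0,94]])

```text
time: 1.27
tool_pos: [0.3467, -0.3261, 0.2229]
ee_rot: [-3.14, -0.002, 0.067]
wrist_force: [-0.3, -0.3, 0.7]
width: 0.0941
finger_force: 0.0
```

Call:
servo_tool(plan=[[0.3,-0.3,0,0,0,0,94],[0.6,-0.6,0,0,0,0,94],[0.9,-0.95,0,0,0,0,94],[0.9,-0.95,0,0,0,0,94]])

```text
time: 1.6
tool_pos: [0.4307, -0.226, 0.2226]
ee_rot: [-3.14, -0.002, 0.067]
wrist_force: [-0.6, 0.4, 0.1]
width: 0.0937
finger_force: 0.0
```

Call:
servo_tool(plan=[[0.3,-0.3,0,0,0,0,94],[0.6,-0.6,0,0,0,0,94],[0.9,-0.98,0,0,0,0,94],[0.9,-0.98,0,0,0,0,94]])

```text
time: 1.93
tool_pos: [0.5143, -0.1232, 0.2221]
ee_rot: [-3.14, -0.001, 0.065]
wrist_force: [-0.6, -0.0, -0.7]
width: 0.0939
finger_force: 0.0
```

Call:
servo_tool(plan=[[0.3,-0.3,0,0,0,0,94],[0.6,-0.6,0,0,0,0,94],[0.8,-0.98,0,0,0,0,94],[0.8,-0.98,0,0,0,0,94],[0.8,-0.98,0,0,0,0,94]])

```text
time: 2.35
tool_pos: [0.5864, -0.0234, 0.2218]
ee_rot: [3.141, 0.001, 0.063]
wrist_force: [0.0, -0.5, 0.6]
width: 0.0942
finger_force: 0.0
```

```bash
python3 - <<'E'
from h import *
T=tool(); np.save('T1.npy',T); im=robot.snapshot('wrist'); save('w1.png',im); print(T.round(4))
for t in('blank','dog','block','chisel'): print(t,[(np.round(d['extent']).tolist(),round(d['conf'],2)) for d in robot.find_in(t,'wrist')])
print(proj([[.6563,-.0312,.06],[.6417,.09,.105]],'wrist',T))
E
```

```text
[[ 9.980e-01  6.320e-02 -1.200e-03  5.864e-01]
 [ 6.320e-02 -9.980e-01 -8.000e-04 -2.340e-02]
 [-1.200e-03  7.000e-04 -1.000e+00  2.218e-01]
 [ 0.000e+00  0.000e+00  0.000e+00  1.000e+00]]
blank [([235.0, 251.0, 228.0, 107.0], 0.73), ([221.0, 204.0, 345.0, 304.0], 0.27)]
dog [([234.0, 252.0, 229.0, 112.0], 0.49)]
block [([220.0, 203.0, 344.0, 302.0], 0.95), ([525.0, 217.0, 70.0, 111.0], 0.57)]
chisel [([190.0, 74.0, 260.0, 39.0], 0.91), ([234.0, 251.0, 225.0, 111.0], 0.62)]
[[290.74694599 130.47154779]
 [139.75966301 138.79338449]]
```

View pics/w1.png

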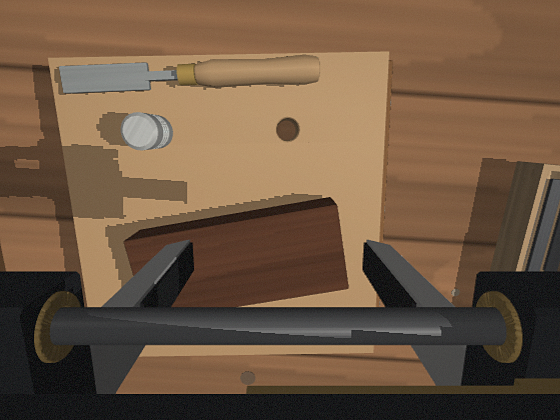

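The wrist view shows the empty hole at (288,130), the fitted dog's top at (142,131) and the chisel along y≈73. The blank lies skewed from (126,241) to (348,289).

```bash
python3 - <<'E'
from h import *
T=np.load('T1.npy'); im=cv2.imread('pics/w1.png'); g=cv2.cvtColor(im,cv2.COLOR_BGR2GRAY)
s=g[112:148,270:306]; m=(s<115).astype(np.uint8); n,l,st,c=cv2.connectedComponentsWithStats(m); i=1+np.argmax(st[1:,4]); h=c[i]+[270,112]; print('hole px',h,st[i])
H=ray(h,.06,'wrist',T); print('hole',H)
c=cv2.HoughCircles(cv2.resize(g[100:165,110:185],None,fx=4,fy=4,interpolation=cv2.INTER_CUBIC),cv2.HOUGH_GRADIENT,1,40,param1=80,param2=20,minRadius=60,maxRadius=100)
print(c)
for q in (c[0][:2] if c is not None else []): print('dog0', q[:2]/4+[110,100], ray(q[:2]/4+[110,100],.105,'wrist',T), q[2]/4)
print('dog0 hand',ray((142,131.5),.105,'wrist',T))
A=ray((49,58),.06,'wrist',T);B=ray((388,52),.06,'wrist',T); print('far edge',A,B,np.linalg.norm(A-B),np.degrees(np.arctan2(-(A-B)[0],(A-B)[1])))
C=ray((375,352),.06,'wrist',T); D=C; print('near right',C, np.degrees(np.arctan2((B-C)[1],(B-C)[0])),np.linalg.norm(B-C))
P=[ray(u,.098,'wrist',T) for u in((126,242),(337,204),(348,289))]; print('blank',np.round(P,4),[np.linalg.norm(P[0]-P[1]),np.linalg.norm(P[1]-P[2])])
d=P[0]-P[1]; print('blank yaw',np.degrees(np.arctan2(-d[0],d[1])), 'centre',(P[0]+P[2])/2)
E
```

```text
hole px [287.36363636 128.975     ] [  6   5  24  24 440]
hole [ 0.65743787 -0.02799984  0.06      ]
[[[129.5 132.5  82.7]
  [174.5 132.5  61.9]]]
dog0 [142.375 133.125] [0.64623619 0.08780377 0.105     ] 20.675
dog0 [153.625 133.125] [0.64679527 0.07890316 0.105     ] 15.475
dog0 hand [0.64747466 0.08806601 0.105     ]
far edge [0.70464434 0.18512632 0.06      ] [ 0.72825178 -0.11149395  0.06      ] 0.29755822109115426 4.550470351687708
near right [ 0.43135272 -0.13806325  0.06      ] 5.113739498643965 0.29808552485587836
blank [[ 0.5522  0.1073  0.098 ]
 [ 0.5975 -0.0735  0.098 ]
 [ 0.52   -0.0914  0.098 ]] [np.float64(0.18636668982752919), np.float64(0.07953641804669669)]
blank yaw 14.053551495571558 centre [0.53610677 0.00793167 0.098     ]
```

Call:
servo_tool(plan=[[-0.1,-0.4,0,0,0,0,94],[-0.2,-0.8,0,0,0,0,94],[-0.2,-1,0,0,0,0,94]])

```text
time: 2.85
tool_pos: [0.5582, 0.076, 0.2232]
ee_rot: [-3.14, -0.0, 0.059]
wrist_force: [0.7, -0.1, 0.2]
width: 0.0938
finger_force: 0.0
```

Call:
servo_tool(plan=[[-0.1,-0.4,0,0,0,0,94],[-0.2,-0.8,0,0,0,0,94],[-0.2,-1,0,0,0,0,94]])

```text
time: 3.1
tool_pos: [0.5321, 0.1754, 0.2232]
ee_rot: [-3.14, -0.0, 0.061]
wrist_force: [0.4, -0.4, -0.1]
width: 0.0937
finger_force: 0.0
```

Call:
servo_tool(plan=[[-0.1,-0.4,0,0,0,0,94],[-0.14,-0.8,0,0,0,0,94],[-0.14,-1,0,0,0,0,94],[-0.14,-1,0,0,0,0,94],[-0.14,-1,0,0,0,0,94]])

```text
time: 3.52
tool_pos: [0.514, 0.2717, 0.2225]
ee_rot: [3.141, -0.0, 0.061]
wrist_force: [0.4, -1.3, -0.5]
width: 0.0942
finger_force: 0.0
```

```bash
python3 - <<'E'
from h import *
T=tool(); np.save('T2.npy',T); im=robot.snapshot('wrist'); save('w2.png',im); print(T.round(4))
for t in('rack','dog','low_dog','plane_stop'): print(t,[(np.round(d['extent']).tolist(),round(d['conf'],2)) for d in robot.find_in(t,'wrist')])
E
```

```text
[[ 9.982e-01  6.050e-02  3.000e-04  5.140e-01]
 [ 6.050e-02 -9.982e-01 -1.000e-03  2.717e-01]
 [ 3.000e-04  1.000e-03 -1.000e+00  2.225e-01]
 [ 0.000e+00  0.000e+00  0.000e+00  1.000e+00]]
rack [([455.0, 154.0, 209.0, 307.0], 0.67), ([209.0, 189.0, 97.0, 238.0], 0.55)]
dog [([98.0, 132.0, 78.0, 34.0], 0.88), ([205.0, 210.0, 42.0, 42.0], 0.66)]
low_dog [([213.0, 276.0, 30.0, 36.0], 0.7)]
plane_stop [([202.0, 126.0, 84.0, 22.0], 0.59), ([206.0, 207.0, 38.0, 39.0], 0.36)]
```

View pics/w2.png

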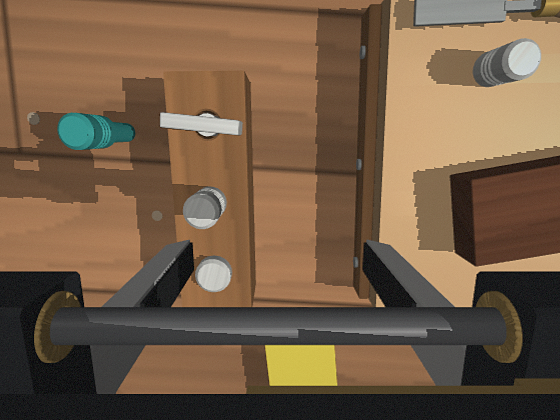

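The tall dog's top is at (203,210) with its base ring a little to the right at (207,203). The low dog is at (212,274) and the plane stop at (202,125).

```bash
python3 - <<'E'
from h import *
T=np.load('T2.npy'); g=cv2.imread('pics/w2.png',0)
c=cv2.HoughCircles(cv2.resize(g[180:240,170:240],None,fx=4,fy=4,interpolation=cv2.INTER_CUBIC),cv2.HOUGH_GRADIENT,1,20,param1=80,param2=18,minRadius=60,maxRadius=90)
for q in c[0][:3]: print(q[:2]/4+[170,180],q[2]/4,ray(q[:2]/4+[170,180],.115,'wrist',T))
D=ray((203,210),.115,'wrist',T);print(D,'low',ray((212.5,274),.083,'wrist',T),'stop',ray((202,122),.1,'wrist',T))
print('rack edge',ray((169,120),.07,'wrist',T),ray((174,220),.07,'wrist',T), ray((245,72),.07,'wrist',T),ray((252,220),.07,'wrist',T))
print('tool delta',T[:3,:3].T@(D-T[:3,3]))
E
```

```text
[202.875 208.875] 18.5 [0.51773273 0.33233363 0.115     ]
[207.125 205.625] 17.55 [0.52061438 0.32894903 0.115     ]
[203.375 213.875] 15.1 [0.51361407 0.33188618 0.115     ]
[0.51680906 0.33222315 0.115     ] low [0.44804655 0.32929946 0.083     ] stop [0.58580762 0.33692898 0.1       ]
rack edge [0.5864836  0.37261091 0.07      ] [0.49505788 0.36895914 0.07      ] [0.63041835 0.30680128 0.07      ] [0.49946182 0.29513151 0.07      ]
tool delta [ 0.00644163 -0.06030881  0.10748631]
```

Call:
servo_tool(plan=[[0.03,-0.3,0,0,0,0,80],[0.06,-0.6,0,0,0,0,80],[0.06,-0.6,0.4,0,0,0,80],[0.06,-0.6,0.8,0,0,0,80],[0.06,-0.6,0.8,0,0,0,80]])

```text
time: 4.18
tool_pos: [0.5106, 0.3287, 0.1311]
ee_rot: [3.133, 0.019, 0.059]
wrist_force: [-1.3, -1.2, -3.2]
width: 0.0802
finger_force: 0.0
```

```bash
python3 - <<'E'
from h import *
T=tool(); im=robot.snapshot('wrist'); save('w3.png',im); print(T[:3,3].round(4))
c=proj([[.5165,.332,.115]],'wrist',T)[0]; print(c)
g=cv2.cvtColor(im,cv2.COLOR_RGB2GRAY); x0,y0=(c-50).astype(int); 
q=cv2.HoughCircles(cv2.resize(g[y0:y0+100,x0:x0+100],None,fx=3,fy=3,interpolation=cv2.INTER_CUBIC),cv2.HOUGH_GRADIENT,1,20,param1=80,param2=18,minRadius=60,maxRadius=95)
for k in ([] if q is None else q[0][:4]): u=k[:2]/3+[x0,y0]; print(u,k[2]/3,ray(u,.115,'wrist',T))
E
```

```text
[0.5106 0.3287 0.1311]
[272.22585939 245.83813515]
[267.83333206 240.5       ] 25.566666 [0.51942766 0.3345523  0.115     ]
[268.16666794 233.5       ] 24.633333 [0.52341374 0.33457806 0.115     ]
[268.5 248.5] 20.133333 [0.5148521  0.33395047 0.115     ]
[260.5        240.83333206] 31.1 [0.51901597 0.33852263 0.115     ]
```

View pics/w3.png

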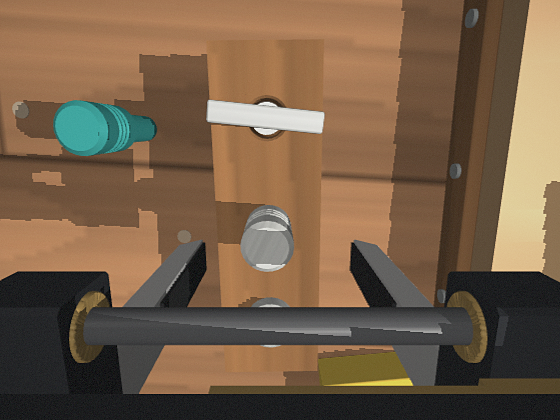

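The dog's top is at (267,245) between the fingers, slightly left of the jaw centre at about 278. I'll let the arm settle and measure again.

Call:
servo_tool(plan=[[0,0,0,0,0,0,80],[0,0,0,0,0,0,80],[0,0,0,0,0,0,80]])

```text
time: 4.48
tool_pos: [0.5188, 0.3331, 0.1469]
ee_rot: [-3.139, -0.007, 0.059]
wrist_force: [0.0, -0.3, 0.7]
width: 0.08
finger_force: 0.0
```

```bash
python3 - <<'E'
from h import *
T=tool(); im=robot.snapshot('wrist'); print(T[:3,3].round(4),robot.get_obs()['ee_rot'])
g=cv2.cvtColor(im,cv2.COLOR_RGB2GRAY); x0,y0=220,190
q=cv2.HoughCircles(cv2.resize(g[y0:y0+100,x0:x0+100],None,fx=3,fy=3,interpolation=cv2.INTER_CUBIC),cv2.HOUGH_GRADIENT,1,10,param1=80,param2=18,minRadius=69,maxRadius=84)
for k in ([] if q is None else q[0][:4]): u=k[:2]/3+[x0,y0]; D=ray(u,.115,'wrist',T);print(u,k[2]/3,D,T[:3,:3].T@(D-T[:3,3]))
E
```

```text
[0.5188 0.3331 0.1469] [-3.13878586 -0.00651304  0.05938369]
[274.83333206 249.5       ] 25.966667 [0.51768117 0.33489957 0.115     ] [-0.00122582 -0.00177614  0.03194703]
[275.83333206 245.83333206] 26.699999 [0.52000255 0.33443527 0.115     ] [ 0.001064   -0.00117539  0.0319613 ]
[279.83333206 249.16666794] 26.333334 [0.51806643 0.3319339  0.115     ] [-0.00101653  0.00120711  0.03193952]
[272.83333206 242.5       ] 25.6 [0.52196532 0.3363327  0.115     ] [ 0.00313544 -0.00295344  0.03198119]
```

The dog is centred in the jaws within 1–2 mm, so I'll go down and grip.

Call:
servo_tool(plan=[[0,0,0.12,0,0,0,80],[0,0,0.24,0,0,0,80],[0,0,0.36,0,0,0,80],[0,0,0.48,0,0,0,80],[0,0,0.48,0,0,0,80],[0,0,0.48,0,0,0,80],[0,0,0.48,0,0,0,40]])

```text
time: 5.12
tool_pos: [0.5164, 0.3326, 0.0942]
ee_rot: [3.141, 0.0, 0.06]
wrist_force: [-0.3, 0.2, -0.2]
width: 0.0761
finger_force: 0.0
```

Call:
servo_tool(plan=[[0,0,0,0,0,0,20],[0,0,0,0,0,0,20],[0,0,0,0,0,0,20],[0,0,0,0,0,0,20],[0,0,0,0,0,0,20],[0,0,0,0,0,0,20],[0,0,0,0,0,0,20]])

```text
time: 5.7
tool_pos: [0.5164, 0.3328, 0.0946]
ee_rot: [-3.141, -0.0, 0.06]
wrist_force: [0.2, 1.0, 0.6]
width: 0.0302
finger_force: 0.4
```

Call:
servo_tool(plan=[[0,0,0,0,0,0,20],[0,0,0,0,0,0,20],[0,0,0,0,0,0,20],[0,0,-0.05,0,0,0,20],[0,0,-0.15,0,0,0,20],[0,0,-0.3,0,0,0,20],[0,0,-0.5,0,0,0,20],[0,0,-0.75,0,0,0,20],[0,0,-1,0,0,0,20],[0,0,-1,0,0,0,20]])

```text
time: 6.53
tool_pos: [0.5189, 0.3335, 0.2019]
ee_rot: [-3.138, -0.011, 0.06]
wrist_force: [-0.3, 0.7, -0.2]
width: 0.0294
finger_force: 30.0
```

Call:
servo_tool(plan=[[0.05,0.1,-0.15,0,0,0,20],[0.15,0.35,-0.3,0,0,0,20],[0.3,0.7,-0.35,0,0,0,20],[0.4,1,-0.35,0,0,0,20],[0.4,1,-0.35,0,0,0,20]])

```text
time: 6.95
tool_pos: [0.5643, 0.2295, 0.2289]
ee_rot: [3.137, -0.0, 0.053]
wrist_force: [-0.6, -0.1, -1.3]
width: 0.0299
finger_force: 30.0
```

```bash
python3 - <<'E'
from h import *
T=tool(); im=robot.snapshot('wrist'); save('w4.png',im); o=robot.get_obs(); print(T[:3,3],o['width'],o['finger_force'],o['wrist_force'])
E
```

```text
[0.5643472  0.22948939 0.22889253] 0.02991742261725892 29.999707639217377 [-0.73260126  0.53881118 -1.22813754]
```

View pics/w4.png

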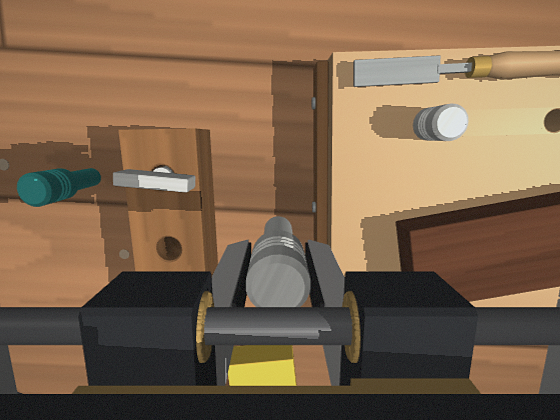

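The dog is held upright, its pocket in the rack is empty, and the shank shows at (280,225). I'll carry it to above the hole.

Call:
servo_tool(plan=[[0.05,0.15,0,0,0,0,20],[0.15,0.5,0,0,0,0,20],[0.26,0.9,0,0,0,0,20]])

```text
time: 7.25
tool_pos: [0.5927, 0.1486, 0.2283]
ee_rot: [-3.141, 0.002, 0.065]
wrist_force: [1.7, -0.3, -1.3]
width: 0.0294
finger_force: 30.0
```

Call:
servo_tool(plan=[[0.1,0.35,0,0,0,0,20],[0.2,0.65,0,0,0,0,20],[0.26,0.9,0,0,0,0,20]])

```text
time: 7.5
tool_pos: [0.6251, 0.0573, 0.228]
ee_rot: [3.141, 0.002, 0.06]
wrist_force: [-0.0, 0.0, -1.5]
width: 0.0295
finger_force: 30.0
```

Call:
servo_tool(plan=[[0.1,0.35,0,0,0,0,20],[0.2,0.65,0,0,0,0,20],[0.25,0.85,0,0,0,0,20],[0.26,0.9,0,0,0,0,20],[0.26,0.9,0,0,0,0,20],[0.26,0.9,0,0,0,0,20],[0.26,0.9,0,0,0,0,20],[0.26,0.9,0,0,0,0,20]])

```text
time: 8.17
tool_pos: [0.6561, -0.0277, 0.2297]
ee_rot: [-3.141, -0.0, 0.062]
wrist_force: [-0.2, -0.2, -1.0]
width: 0.0295
finger_force: 30.0
```

```bash
python3 - <<'E'
from h import *
T=tool(); im=robot.snapshot('wrist'); save('w5.png',im); o=robot.get_obs(); print(T.round(4),o['ee_rot'])
c=(T[:3,3]+T[:3,:3]@[0,0,.0245]); a=T[:3,2]; print('foot px',proj([c+a*.055,c,c-a*.045],'wrist',T), 'hole px pred',proj([[.657,-.0282,.06]],'wrist',T))
s=im[100:330,180:380]; save('w5c.png',cv2.resize(s,None,fx=2.6,fy=2.6,interpolation=cv2.INTER_CUBIC))
E
```

```text
[[ 9.980e-01  6.240e-02  0.000e+00  6.561e-01]
 [ 6.240e-02 -9.980e-01  4.000e-04 -2.770e-02]
 [ 1.000e-04 -4.000e-04 -1.000e+00  2.297e-01]
 [ 0.000e+00  0.000e+00  0.000e+00  1.000e+00]] [-3.14137897e+00 -2.53630473e-04  6.22509960e-02]
foot px [[277.74973868 226.70862815]
 [277.82570914 251.70196049]
 [277.92763757 285.23513922]] hole px pred [[278.26667599 202.03398299]]
```

View pics/w5c.png

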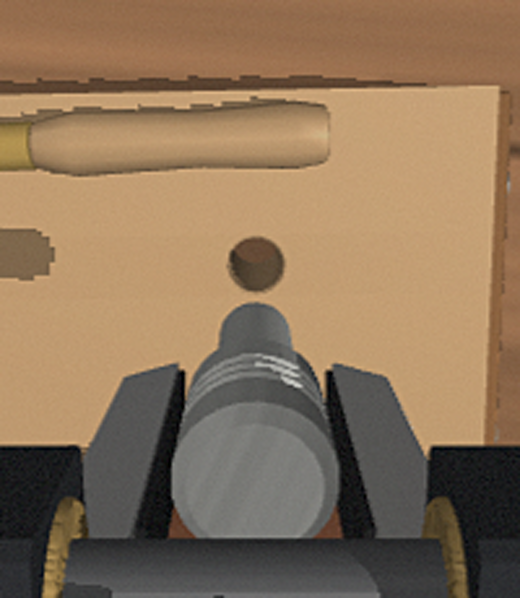

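The hole is at (278.5,201.5) and the foot's far edge at about (278,216.5). I'll compare these with the model outline to get the dog's offset in the hand.

```bash
python3 - <<'E'
from h import *
T=tool(); im=cv2.imread('pics/w5.png'); g=cv2.cvtColor(im,cv2.COLOR_BGR2GRAY)
print('col',[(r,int(g[r,276:280].mean())) for r in range(208,250)])
for r in (218,220,222,224,226): 
    print(r,[int(v) for v in g[r,256:302]])
def circ(z,rad,dx=0,tilt=0):
    t=np.linspace(0,2*np.pi,73); P=np.c_[rad*np.cos(t)+dx,rad*np.sin(t),np.full(73,z)]
    P=P@T[:3,:3].T+T[:3,3]; return proj(P,'wrist',T)
for n,z,r in(('foot',.0795,.0085),('bevel',.078,.010),('under',.0245,.015),('top',-.0205,.015)):
    p=circ(z,r); print(n,'rows',p[:,1].min(),p[:,1].max(),'cols',p[:,0].min(),p[:,0].max())
E
```

```text
col [(208, 75), (209, 73), (210, 69), (211, 72), (212, 134), (213, 157), (214, 167), (215, 167), (216, 117), (217, 81), (218, 87), (219, 88), (220, 87), (221, 87), (222, 87), (223, 88), (224, 87), (225, 88), (226, 88), (227, 88), (228, 87), (229, 88), (230, 86), (231, 85), (232, 87), (233, 85), (234, 83), (235, 84), (236, 140), (237, 115), (238, 99), (239, 121), (240, 143), (241, 103), (242, 98), (243, 120), (244, 119), (245, 83), (246, 85), (247, 85), (248, 85), (249, 84)]
218 [162, 164, 162, 161, 160, 163, 162, 163, 162, 163, 163, 163, 167, 170, 137, 93, 82, 90, 88, 92, 86, 91, 85, 86, 87, 90, 87, 91, 90, 119, 160, 169, 165, 163, 163, 167, 162, 163, 161, 162, 163, 164, 164, 163, 164, 162]
220 [161, 165, 163, 163, 162, 164, 162, 165, 165, 163, 167, 171, 123, 90, 89, 94, 94, 94, 90, 90, 89, 90, 86, 86, 89, 93, 93, 100, 98, 104, 100, 110, 158, 165, 168, 162, 164, 164, 164, 161, 163, 163, 162, 163, 164, 163]
222 [164, 161, 163, 160, 163, 162, 162, 162, 165, 169, 138, 95, 89, 91, 94, 90, 91, 91, 91, 91, 89, 87, 88, 84, 89, 91, 94, 99, 102, 102, 106, 103, 107, 129, 162, 162, 163, 164, 165, 161, 163, 163, 163, 162, 162, 162]
224 [162, 161, 164, 162, 161, 163, 163, 163, 172, 123, 86, 89, 93, 91, 92, 94, 91, 90, 91, 91, 88, 87, 90, 85, 91, 92, 93, 100, 98, 100, 103, 107, 114, 111, 133, 163, 166, 163, 163, 162, 162, 164, 160, 165, 162, 163]
226 [162, 164, 158, 163, 164, 162, 162, 168, 153, 100, 86, 91, 93, 93, 92, 91, 91, 90, 91, 91, 89, 87, 87, 90, 90, 91, 95, 99, 99, 105, 105, 110, 111, 113, 113, 149, 161, 164, 161, 163, 165, 160, 162, 162, 161, 164]
foot rows 215.39904628504604 237.84548480279534 cols 266.1316558024086 289.3672832896387
bevel rows 213.84930215963476 240.4031652413952 cols 264.00251607816097 291.49948120989063
under rows 226.48219395477258 276.0644591257837 cols 251.72039899989917 303.9283018513149
top rows 253.35227054257274 315.7290023601985 cols 244.30541346050316 311.54535412887134
```

Call:
servo_tool(plan=[[-0.12,0,0.1,0,0,0,20],[-0.25,0.03,0.3,0.03,0,0,20],[-0.25,0.07,0.5,0.06,0,0,20],[-0.25,0.11,0.65,0.09,0,0,20],[-0.25,0.138,0.75,0.111,0,0,20],[-0.25,0.138,0.76,0.111,0,0,20],[-0.25,0.138,0.76,0.111,0,0,20],[-0.25,0.138,0.76,0.111,0,0,20],[-0.25,0.138,0.76,0.111,0,0,20]])

```text
time: 8.97
tool_pos: [0.633, -0.0441, 0.1553]
ee_rot: [-2.968, -0.003, 0.062]
wrist_force: [-0.5, -0.7, -2.0]
width: 0.0293
finger_force: 30.0
```

```bash
cat >> h.py <<'E'
def circ(T,z,rad):
    t=np.linspace(0,2*np.pi,73); P=np.c_[rad*np.cos(t),rad*np.sin(t),np.full(73,z)]
    return P@T[:3,:3].T+T[:3,3]
E
python3 - <<'E'
from h import *
T=tool(); np.save('T6.npy',T); im=robot.snapshot('wrist'); save('w6.png',im); o=robot.get_obs(); print(T.round(4),o['wrist_force'])
f=T[:3,3]+T[:3,:3]@[0,0,.0795]; print('foot',f,proj([f],'wrist',T),'hole pred',proj([[.657,-.0282,.06]],'wrist',T))
s=im[100:250,190:390].copy()
s=cv2.resize(s,None,fx=4,fy=4,interpolation=cv2.INTER_CUBIC)
for z,r in((.0795,.0085),(.078,.01),(.0245,.015),(-.0205,.015)):
    p=((proj(circ(T,z,r),'wrist',T)-[190,100]+.5)*4).astype(np.int32); cv2.polylines(s,[p],True,(0,255,0),1)
for x,col in ((.657,(255,0,0)),):
    H=np.eye(4);H[:3,3]=[x,-.0282,.06]; p=((proj(circ(H,0,.0105),'wrist',T)-[190,100]+.5)*4).astype(np.int32); cv2.polylines(s,[p],True,col,1)
save('w6c.png',s)
E
```

```text
[[ 0.9981  0.0611 -0.0078  0.633 ]
 [ 0.0615 -0.9832  0.1721 -0.0441]
 [ 0.0029 -0.1723 -0.985   0.1553]
 [ 0.      0.      0.      1.    ]] [ 0.40115889  0.61556873 -1.44932211]
foot [ 0.63242378 -0.0303954   0.07696837] [[277.59783131 226.73996175]] hole pred [[280.54236729 189.81562654]]
```

View pics/w6c.png

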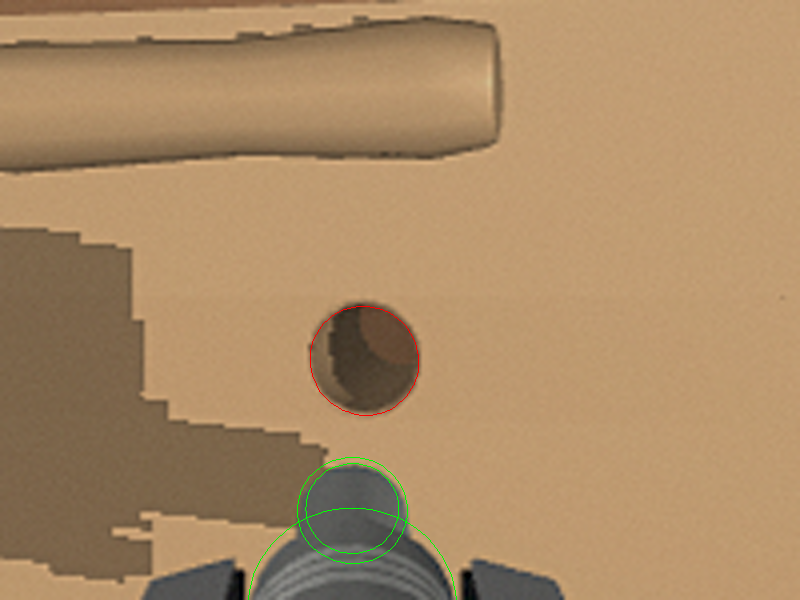

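The hole is at crop (365,358), within 0.6 mm of my estimate. The foot is at crop (352,515), about 1.5 mm short of the model in x. I'll shift over the hole, still leaned, and check again.

Call:
servo_tool(plan=[[0.09,0,0,0,0,0,20],[0.18,0,0,0,0,0,20],[0.268,-0.005,0,0,0,0,20],[0.268,0,0.03,0,0,0,20],[0.268,0.01,0.06,0,0,0,20],[0.268,0.01,0.09,0,0,0,20],[0.268,0.01,0.09,0,0,0,20],[0.268,0.01,0.09,0,0,0,20],[0.268,0.01,0.09,0,0,0,20]])

```text
time: 9.77
tool_pos: [0.6587, -0.0428, 0.1445]
ee_rot: [-2.967, 0.0, 0.06]
wrist_force: [0.6, -0.5, -1.5]
width: 0.0295
finger_force: 30.0
```

```bash
python3 - <<'E'
from h import *
T=tool(); np.save('T7.npy',T); im=robot.snapshot('wrist'); save('w7.png',im); o=robot.get_obs(); print(T[:3,3].round(4),o['wrist_force'])
f=T[:3,3]+T[:3,:3]@[0,0,.0795]; print('foot',f)
s=cv2.resize(im[180:280,215:345].copy(),None,fx=6,fy=6,interpolation=cv2.INTER_CUBIC)
def draw(P,col): cv2.polylines(s,[((proj(P,'wrist',T)-[215,180]+.5)*6).astype(np.int32)],True,col,1)
for z,r in((.0795,.0085),(.078,.01)): draw(circ(T,z,r)-[.0015,0,0],(0,255,0))
H=np.eye(4);H[:3,3]=[.6576,-.0282,.06]; draw(circ(H,0,.0105),(255,0,0))
save('w7c.png',s)
E
```

```text
[ 0.6587 -0.0428  0.1445] [ 1.04757488 -0.65530466 -0.30823232]
foot [ 0.65787924 -0.02904663  0.0662105 ]
```

View pics/w7c.png

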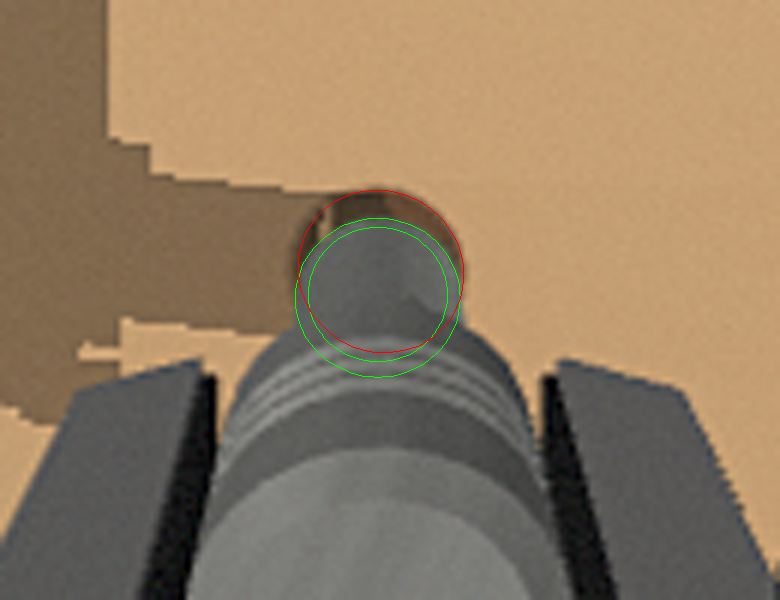

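The foot sits over the hole, about 1 mm short in x and y. I've used all my pictures, so I'll work from numbers now. Next I'll lower the leaned edge into the hole.

Call:
servo_tool(plan=[[0.012,-0.006,0,0,0,0,20],[0.012,0,0.02,0,0,0,20],[0.012,0.003,0.04,0,0,0,20],[0.012,0.006,0.06,0,0,0,20],[0.012,0.006,0.07,0,0,0,20],[0.012,0.006,0.07,0,0,0,20],[0.012,0.006,0.07,0,0,0,20],[0.012,0.006,0.07,0,0,0,20]])

```text
time: 10.48
tool_pos: [0.6599, -0.0418, 0.1371]
ee_rot: [-2.967, 0.001, 0.06]
wrist_force: [0.2, 1.3, -0.9]
width: 0.0294
finger_force: 30.0
```

```bash
cat >> h.py <<'E'
def st():
    T=tool(); o=robot.get_obs(); f=T[:3,3]+T[:3,:3]@[0,0,.0795]
    print('t',round(o['time'],2),'tcp',T[:3,3].round(4),'foot',f.round(4),'rot',np.round(o['ee_rot'],3),'F',np.round(o['wrist_force'],1),'M',np.round(o['wrist_torque'],2),'w',round(o['width'],4),'jaw',round(o['finger_force'],1)); return T
E
python3 -c "
from h import *
st()"
```

```text
t 10.48 tcp [ 0.6599 -0.0418  0.1371] foot [ 0.6591 -0.0279  0.0588] rot [-2.967e+00  1.000e-03  6.000e-02] F [ 0.2  1.3 -0.9] M [0.22 0.14 0.06] w 0.0294 jaw 30.0
```

No contact yet, and the low edge is about 2.5 mm into the hole. I'll go a little deeper and then stand it upright about the foot.

Call:
servo_tool(plan=[[0,0.0015,0.01,0,0,0,20],[0,0.003,0.02,0,0,0,20],[0,0.003,0.02,0,0,0,20],[0,0.003,0.02,0,0,0,20]])

```text
time: 10.82
tool_pos: [0.66, -0.0416, 0.1354]
ee_rot: [-2.966, 0.0, 0.06]
wrist_force: [-0.5, 3.1, -1.2]
width: 0.0295
finger_force: 30.0
```

Call:
servo_tool(plan=[[0,-0.017,0.003,-0.014,0,0,20],[0,-0.034,0.005,-0.028,0,0,20],[0,-0.052,0.007,-0.042,0,0,20],[0,-0.069,0.009,-0.056,0,0,20],[0,-0.086,0.01,-0.07,0,0,20],[0,-0.103,0.011,-0.084,0,0,20],[0,-0.121,0.012,-0.098,0,0,20],[0,-0.138,0.012,-0.111,0,0,20],[0,-0.138,0.012,-0.111,0,0,20],[0,-0.138,0.012,-0.111,0,0,20]])

```text
time: 11.65
tool_pos: [0.6594, -0.0281, 0.1369]
ee_rot: [3.141, -0.0, 0.061]
wrist_force: [-0.4, 2.2, -1.0]
width: 0.0296
finger_force: 30.0
```

```bash
python3 -c "
from h import *
st()"
```

```text
t 11.65 tcp [ 0.6594 -0.0281  0.1369] foot [ 0.6595 -0.0281  0.0574] rot [ 3.141 -0.     0.061] F [-0.4  2.2 -1. ] M [0.56 0.31 0.05] w 0.0296 jaw 30.0
```

Call:
servo_tool(plan=[[0,-0.002,0.01,0,0,0,20],[0,-0.003,0.02,0,0,0,20],[0,-0.003,0.03,0,0,0,20],[0,-0.003,0.04,0,0,0,20],[0,-0.003,0.05,0,0,0,20],[0,-0.003,0.05,0,0,0,20],[0,-0.003,0.05,0,0,0,20]])

```text
time: 12.23
tool_pos: [0.6593, -0.0282, 0.1314]
ee_rot: [3.141, 0.0, 0.06]
wrist_force: [-2.0, 2.7, -0.9]
width: 0.0291
finger_force: 30.0
```

```bash
python3 -c "
from h import *
st()"
```

```text
t 12.23 tcp [ 0.6593 -0.0282  0.1314] foot [ 0.6593 -0.0282  0.0519] rot [3.141 0.    0.06 ] F [-2.   2.7 -0.9] M [ 0.64  0.38 -0.02] w 0.0291 jaw 30.0
```

Call:
servo_tool(plan=[[-0.002,-0.003,0.01,0,0,0,20],[-0.003,-0.005,0.02,0,0,0,20],[-0.003,-0.005,0.035,0,0,0,20],[-0.003,-0.005,0.05,0,0,0,20],[-0.003,-0.005,0.065,0,0,0,20],[-0.003,-0.005,0.08,0,0,0,20],[-0.003,-0.005,0.095,0,0,0,20],[-0.003,-0.005,0.11,0,0,0,20],[-0.003,-0.005,0.12,0,0,0,20],[-0.003,-0.005,0.12,0,0,0,20]])

```text
time: 13.07
tool_pos: [0.659, -0.0278, 0.1192]
ee_rot: [3.141, 0.0, 0.06]
wrist_force: [-0.4, -0.4, -1.1]
width: 0.0296
finger_force: 30.0
```

```bash
python3 -c "
from h import *
st()"
```

```text
t 13.07 tcp [ 0.659  -0.0278  0.1192] foot [ 0.6589 -0.0279  0.0397] rot [3.141 0.    0.06 ] F [-0.4 -0.4 -1.1] M [ 0.02  0.01 -0.02] w 0.0296 jaw 30.0
```

Call:
servo_tool(plan=[[0,0,0.02,0,0,0,20],[0,0,0.045,0,0,0,20],[0,0,0.07,0,0,0,20],[0,0,0.095,0,0,0,20],[0,0,0.12,0,0,0,20],[0,0,0.145,0,0,0,20],[0,0,0.17,0,0,0,20],[0,0,0.19,0,0,0,20],[0,0,0.2,0,0,0,20],[0,0,0.2,0,0,0,20]])

```text
time: 13.9
tool_pos: [0.6588, -0.0275, 0.0992]
ee_rot: [-3.142, 0.001, 0.06]
wrist_force: [-0.4, -0.1, -0.9]
width: 0.0294
finger_force: 30.0
```

```bash
python3 -c "
from h import *
st()"
```

```text
t 13.9 tcp [ 0.6588 -0.0275  0.0992] foot [ 0.6587 -0.0275  0.0197] rot [-3.142e+00  1.000e-03  6.000e-02] F [-0.4 -0.1 -0.9] M [ 0.02 -0.05  0.04] w 0.0294 jaw 30.0
```

Call:
servo_tool(plan=[[0,0,0.02,0,0,0,20],[0,0,0.04,0,0,0,20],[0,0,0.06,0,0,0,20],[0,0,0.08,0,0,0,20],[0,0,0.1,0,0,0,20],[0,0,0.12,0,0,0,20],[0,0,0.13,0,0,0,20],[0,0,0.13,0,0,0,20]])

```text
time: 14.57
tool_pos: [0.6587, -0.0275, 0.0861]
ee_rot: [-3.142, 0.001, 0.06]
wrist_force: [-0.5, 0.4, -1.5]
width: 0.0294
finger_force: 30.0
```

Call:
servo_tool(plan=[[0,0,0.005,0,0,0,20],[0,0,0.01,0,0,0,20],[0,0,0.015,0,0,0,20],[0,0,0.015,0,0,0,20]])

```text
time: 14.9
tool_pos: [0.659, -0.0275, 0.0851]
ee_rot: [3.142, -0.0, 0.06]
wrist_force: [-0.1, 0.4, -2.0]
width: 0.0297
finger_force: 30.0
```

```bash
python3 -c "
from h import *
st()"
```

```text
t 14.9 tcp [ 0.659  -0.0275  0.0851] foot [ 0.659  -0.0275  0.0056] rot [ 3.142 -0.     0.06 ] F [-0.1  0.4 -2. ] M [ 0.1   0.03 -0.01] w 0.0297 jaw 30.0
```

Almost home. I'll press down gently in small steps until contact.

Call:
servo_tool(plan=[[0,0,0.005,0,0,0,20],[0,0,0.01,0,0,0,20],[0,0,0.01,0,0,0,20],[0,0,0.01,0,0,0,20]])

```text
time: 15.23
tool_pos: [0.6591, -0.0276, 0.0846]
ee_rot: [3.141, -0.001, 0.06]
wrist_force: [-1.0, 0.4, 1.0]
width: 0.0297
finger_force: 30.0
```

Call:
servo_tool(plan=[[0,0,0.005,0,0,0,20],[0,0,0.01,0,0,0,20],[0,0,0.01,0,0,0,20],[0,0,0.01,0,0,0,20]])

```text
time: 15.57
tool_pos: [0.6591, -0.0275, 0.0846]
ee_rot: [3.141, -0.001, 0.06]
wrist_force: [-1.2, 0.2, 5.5]
width: 0.0292
finger_force: 30.0
```

The head is home: the TCP stopped at 84.6 mm while the force grew to 5.5 N. I'll seat it firmly, release and rise.

Call:
servo_tool(plan=[[0,0,0.007,0,0,0,20],[0,0,0.007,0,0,0,20],[0,0,0.007,0,0,0,50],[0,0,0,0,0,0,50],[0,0,0,0,0,0,50],[0,0,0,0,0,0,50],[0,0,0,0,0,0,50]])

```text
time: 16.15
tool_pos: [0.6588, -0.0275, 0.0826]
ee_rot: [-3.142, 0.001, 0.06]
wrist_force: [-0.3, -0.2, 0.6]
width: 0.05
finger_force: 0.0
```

Call:
servo_tool(plan=[[0,0,-0.1,0,0,0,50],[0,0,-0.3,0,0,0,50],[0,0,-0.6,0,0,0,50],[0,0,-0.9,0,0,0,50],[0,0,-1,0,0,0,50],[0,0,-1,0,0,0,50],[0,0,-1,0,0,0,50],[0,0,-1,0,0,0,50]])

```text
time: 16.82
tool_pos: [0.658, -0.0274, 0.1807]
ee_rot: [-3.141, 0.004, 0.06]
wrist_force: [0.6, 0.3, -0.7]
width: 0.0502
finger_force: 0.0
```

```bash
cat > fit.py <<'E'
from h import *
from scipy.optimize import minimize
def hull(p,L,z0,z1,name,T=None,shape=(420,560)):
    c,s=np.cos(p[2]),np.sin(p[2]); q=np.array([[a*L[0]/2,b*L[1]/2] for a in(1,-1) for b in(1,-1)])@np.array([[c,s],[-s,c]])+p[:2]
    P=np.vstack([np.c_[q,[z]*4] for z in(z0,z1)]); h=cv2.convexHull(proj(P,name,T).astype(np.float32))
    m=np.zeros((shape[0]*4,shape[1]*4),np.uint8); cv2.fillConvexPoly(m,((h+.5)*64).astype(np.int32),1,shift=4); return cv2.resize(m.astype(np.float32),shape[::-1],interpolation=cv2.INTER_AREA)
def fit(mask,p0,L,z0,z1,name,T=None,valid=None):
    v=np.ones_like(mask) if valid is None else valid
    f=lambda p:(np.abs(hull(p,L,z0,z1,name,T)-mask)*v).sum()
    r=minimize(f,p0,method='Nelder-Mead',options=dict(initial_simplex=np.array(p0)+np.array([[0,0,0],[.01,0,0],[0,.01,0],[0,0,.08]]),xatol=1e-5,fatol=.1)); return r.x,r.fun
def big(m):
    n,l,s,_=cv2.connectedComponentsWithStats(m.astype(np.uint8)); return (l==1+np.argmax(s[1:,4])).astype(np.float32)
def rel(b,p):
    c,s=np.cos(b[2]),np.sin(b[2]); d=p[:2]-b[:2]; return np.r_[(c*d[0]+s*d[1])*1e3,(-s*d[0]+c*d[1])*1e3,np.degrees(p[2]-b[2])].round(1)
E
python3 - <<'E'
from fit import *
T=st()
im=cv2.imread('pics/top0.png').astype(int); g=im.sum(2)
win=np.zeros((420,560),bool); win[155:212,252:340]=1
m=big((g<230)&win); print('mask',m.sum())
p,f=fit(m,[.54,.005,.24],(.08,.19),.06,.098,'top'); print('blank',p,f)
wb=np.zeros((420,560),bool); wb[110:240,225:355]=1
hsv=cv2.cvtColor(im.astype(np.uint8),cv2.COLOR_BGR2HSV); print([im[r,c].tolist() for r,c in((200,245),(225,300),(130,335),(110,300),(250,300),(180,360))])
# block: bright beech or in mask (blank) 
mb=big(((im[...,2]>165)&wb)|(m>0)); mb=cv2.morphologyEx(mb,cv2.MORPH_CLOSE,np.ones((9,9))); print(mb.sum())
b,fb=fit(mb,[.567,.024,.08],(.3,.3),.04,.06,'top'); print('block',b,fb,'rel',rel(b,p))
E
```

```text
t 16.82 tcp [ 0.658  -0.0274  0.1807] foot [ 0.6577 -0.0274  0.1012] rot [-3.141  0.004  0.06 ] F [ 0.6  0.3 -0.7] M [-0.    0.03 -0.06] w 0.0502 jaw 0.0
mask 2045.0
blank [0.53554081 0.00929504 0.24363799] 139.75
[[101, 161, 209], [100, 162, 210], [98, 159, 208], [63, 116, 171], [58, 105, 155], [56, 100, 149]]
12700.0
block [0.57139444 0.02329471 0.08269168] 1918.5625 rel [-36.9 -11.    9.2]
```

The dog is released. The blank fits at (0.536, 0.009) with a yaw of 14°, about 12 mm right of centre, against a block yaw of 4.7°. I'll first push its right end along its own axis to centre it, using closed fingers.

Call:
servo_tool(plan=[[-0.2,0.16,0,0,0,-0.03,0],[-0.5,0.4,0,0,0,-0.07,0],[-0.8,0.65,0,0,0,-0.117,0],[-0.97,0.77,0,0,0,-0.117,0],[-0.97,0.77,0,0,0,-0.117,0],[-0.97,0.77,0,0,0,-0.117,0],[-0.97,0.77,0,0,0,-0.117,0],[-0.97,0.77,0,0,0,-0.117,0]])

```text
time: 17.48
tool_pos: [0.5672, -0.1093, 0.182]
ee_rot: [-3.141, 0.001, 0.245]
wrist_force: [-0.4, 0.1, -0.3]
width: 0.0014
finger_force: 0.0
```

```bash
python3 - <<'E'
from fit import *
T=st(); im=robot.snapshot('wrist'); save('w8.png',im); np.save('T8.npy',T)
i=im.astype(int); g=i.sum(2); sat=i.max(2)-i.min(2)
m=((g<260)&(sat>22)); print(m.sum()); mm=big(m[:300]); ys,xs=np.nonzero(mm); print(xs.min(),xs.max(),ys.min(),ys.max(),mm.sum())
H=hull([.536,.0088,.244],(.08,.19),.06,.098,'wrist',T)>.5; ys,xs=np.nonzero(H); print('pred',xs.min(),xs.max(),ys.min(),ys.max(),H.sum(),'overlap',(H[:300]&(mm>0)).sum())
for z in(.105,): print('dog1 pred px',proj([[.6585,-.0276,z]],'wrist',T))
print(robot.find_in('blank','wrist')[:2],robot.find_in('dog','wrist')[:3])
E
```

```text
t 17.48 tcp [ 0.5672 -0.1093  0.182 ] foot [ 0.5671 -0.1092  0.1025] rot [-3.141e+00  1.000e-03  2.450e-01] F [-0.4  0.1 -0.3] M [0.02 0.   0.02] w 0.0014 jaw 0.0
43678
0 245 167 276 25627.0
pred 0 247 169 277 26848 overlap 25524
dog1 pred px [[190.19180049  67.13461183]]
[{'extent': [123.3, 220.2, 246.6, 111.1], 'conf': 0.83}] [{'extent': [196.8, 74.8, 55.8, 53.5], 'conf': 0.83}]
```

The blank matches the prediction within 2 px and the dog is in place. I'll go down beside the blank's right end.

Call:
servo_tool(plan=[[0,0,0.2,0,0,0,0],[0,0,0.45,0,0,0,0],[0,0,0.7,0,0,0,0],[0,0,0.88,0,0,0,0],[0,0,0.97,0,0,0,0],[0,0,0.97,0,0,0,0],[0,0,0.97,0,0,0,0],[0,0,0.97,0,0,0,0]])

```text
time: 18.3
tool_pos: [0.568, -0.1103, 0.0879]
ee_rot: [3.14, -0.003, 0.244]
wrist_force: [0.7, -0.2, 0.5]
width: 0.0004
finger_force: 0.0
```

Call:
servo_tool(plan=[[0,-0.02,0,0,0,0,0],[0,-0.05,0,0,0,0,0],[0,-0.08,0,0,0,0,0],[0,-0.1,0,0,0,0,0],[0,-0.12,0,0,0,0,0],[0,-0.14,0,0,0,0,0],[0,-0.16,0,0,0,0,0],[0,-0.18,0,0,0,0,0],[0,-0.2,0,0,0,0,0],[0,-0.22,0,0,0,0,0],[0,-0.24,0,0,0,0,0],[0,-0.24,0,0,0,0,0]])

```text
time: 19.3
tool_pos: [0.561, -0.0867, 0.0862]
ee_rot: [3.142, -0.0, 0.244]
wrist_force: [0.7, -1.2, -0.7]
width: 0.0006
finger_force: 0.7
```

```bash
cat > seg.py <<'E'
from fit import *
def blank_now(p0):
    T=tool(); im=robot.snapshot('wrist').astype(int); g=im.sum(2); sat=im.max(2)-im.min(2)
    m=((g<260)&(sat>22)).astype(np.float32); v=np.zeros_like(m)
    H=cv2.dilate(hull(p0,(.08,.19),.06,.098,'wrist',T),np.ones((31,31))); v[:265]=(H[:265]>0)
    v[(g<200)&(sat<=22)]=0   # finger/grey
    p,f=fit(m,p0,(.08,.19),.06,.098,'wrist',T,v); print('blank',p.round(4),f,v.sum(),m[v>0].sum(),'rel',rel(np.array([.5687,.0252,.082]),p)); return p
E
python3 - <<'E'
from seg import *
st(); blank_now([.533,.02,.244])
E
```

```text
t 19.3 tcp [ 0.561  -0.0867  0.0862] foot [ 0.561  -0.0867  0.0067] rot [ 3.142 -0.     0.244] F [ 0.7 -1.2 -0.7] M [-0.21 -0.08 -0.03] w 0.0006 jaw 0.7
blank [0.5331 0.0198 0.2417] 93.1875 24217.0 19277.0 rel [-35.9  -2.5   9.1]
```

The blank is now within 2.5 mm of centre. I'll retract, rise and move behind it with the fingers open, squared to the block.

Call:
servo_tool(plan=[[0,0.08,0,0,0,0,0],[0,0.15,0,0,0,0,0],[0,0.15,-0.3,0,0,0,0],[0,0.15,-0.7,0,0,0,0],[0,0.15,-1,0,0,0,0],[0,0.15,-1,0,0,0,0]])

```text
time: 19.85
tool_pos: [0.5682, -0.103, 0.1946]
ee_rot: [3.135, -0.012, 0.243]
wrist_force: [-0.3, -0.5, 0.9]
width: 0.0007
finger_force: 0.0
```

Call:
servo_tool(plan=[[-0.15,-0.3,0,0,0,0,94],[-0.35,-0.7,0,0,0,0,94],[-0.35,-0.7,0,0,0,0,94]])

```text
time: 20.1
tool_pos: [0.5098, -0.0385, 0.1849]
ee_rot: [-3.137, 0.004, 0.247]
wrist_force: [0.2, 0.2, -0.2]
width: 0.017
finger_force: 0.0
```

Call:
servo_tool(plan=[[-0.15,-0.3,0,0,0,0.05,94],[-0.35,-0.69,0,0,0,0.103,94],[-0.35,-0.69,0,0,0,0.103,94],[-0.35,-0.69,0,0,0,0.103,94],[-0.35,-0.69,0,0,0,0.103,94],[-0.35,-0.69,0,0,0,0.103,94],[-0.35,-0.69,0,0,0,0.103,94]])

```text
time: 20.68
tool_pos: [0.4639, 0.0155, 0.186]
ee_rot: [3.141, 0.0, 0.081]
wrist_force: [-0.2, 0.3, -0.6]
width: 0.0635
finger_force: 0.0
```

```bash
python3 - <<'E'
from seg import *
T=st(); blank_now([.5331,.0198,.2417]); print('tool rel',rel(np.array([.5687,.0252,.082]),np.r_[T[:2,3],robot.get_obs()['ee_rot'][2]]))
E
```

```text
t 20.68 tcp [0.4639 0.0155 0.186 ] foot [0.4639 0.0155 0.1065] rot [3.141 0.    0.081] F [-0.2  0.3 -0.6] M [-0.04  0.    0.02] w 0.0635 jaw 0.0
blank [0.5337 0.018  0.2418] 621.375 45812.0 30686.0 rel [-35.4  -4.3   9.2]
tool rel [-1.052e+02 -1.000e+00 -1.000e-01]
```

Call:
servo_tool(plan=[[0,0,0,0,0,0,94],[0,0,0,0,0,0,94],[0,0,0,0,0,0,94],[0,0,0.2,0,0,0,94],[0,0,0.45,0,0,0,94],[0,0,0.7,0,0,0,94],[0,0,0.9,0,0,0,94],[0,0,1,0,0,0,94],[0,0,1,0,0,0,94],[0,0,1,0,0,0,94]])

```text
time: 21.57
tool_pos: [0.4632, 0.0165, 0.0863]
ee_rot: [3.142, 0.0, 0.082]
wrist_force: [-0.0, 0.4, -0.5]
width: 0.0941
finger_force: 0.0
```

Call:
servo_tool(plan=[[0.03,0,0,0,0,0,94],[0.06,0,0,0,0,0,94],[0.1,0,0,0,0,0,94],[0.14,0,0,0,0,0,94],[0.18,0,0,0,0,0,94],[0.22,0,0,0,0,0,94],[0.26,0,0,0,0,0,94],[0.3,0,0,0,0,0,94],[0.34,0,0,0,0,0,94],[0.38,0,0,0,0,0,94],[0.42,0,0,0,0,0,94],[0.45,0,0,0,0,0,94]])

```text
time: 22.57
tool_pos: [0.5083, 0.0199, 0.086]
ee_rot: [3.141, 0.0, 0.082]
wrist_force: [-2.1, 0.2, 0.8]
width: 0.094
finger_force: 1.5
```

```bash
python3 - <<'E'
from seg import *
T=st(); p=blank_now([.555,.02,.1]); print('tool rel',rel(np.array([.5687,.0252,.082]),np.r_[T[:2,3],robot.get_obs()['ee_rot'][2]]))
E
```

```text
t 22.57 tcp [0.5083 0.0199 0.086 ] foot [0.5083 0.0199 0.0065] rot [3.141 0.    0.082] F [-2.1  0.2  0.8] M [-0.01  0.5  -0.02] w 0.094 jaw 1.5
blank [0.4926 0.0922 0.2244] 17968.125 92945.0 28009.0 rel [-70.3  73.    8.2]
tool rel [-60.6  -0.3  -0. ]
```

Call:
servo_tool(plan=[[0.03,0,0,0,0,0,94],[0.07,0,0,0,0,0,94],[0.11,0,0,0,0,0,94],[0.15,0,0,0,0,0,94],[0.19,0,0,0,0,0,94],[0.23,0,0,0,0,0,94],[0.27,0,0,0,0,0,94],[0.3,0,0,0,0,0,94],[0.33,0,0,0,0,0,94],[0.35,0,0,0,0,0,94],[0.37,0,0,0,0,0,94],[0.37,0,0,0,0,0,94]])

```text
time: 23.62
tool_pos: [0.5454, 0.0233, 0.0861]
ee_rot: [-3.142, -0.001, 0.082]
wrist_force: [-0.9, -0.7, 0.2]
width: 0.0941
finger_force: 0.4
```

Call:
servo_tool(plan=[[0.01,0,0,0,0,0,94],[0.02,0,0,0,0,0,94],[0.03,0,0,0,0,0,94],[0.03,0,0,0,0,0,94]])

```text
time: 23.95
tool_pos: [0.548, 0.0235, 0.0861]
ee_rot: [3.142, -0.0, 0.082]
wrist_force: [-1.6, 0.7, -0.4]
width: 0.0941
finger_force: 0.7
```

```bash
python3 - <<'E'
from seg import *
T=st(); print('tool rel',rel(np.array([.5687,.0252,.082]),np.r_[T[:2,3],robot.get_obs()['ee_rot'][2]]))
E
```

```text
t 23.95 tcp [0.548  0.0235 0.0861] foot [0.548  0.0235 0.0066] rot [ 3.142 -0.     0.082] F [-1.6  0.7 -0.4] M [-0.01  0.32  0.  ] w 0.0941 jaw 0.7
tool rel [-20.8   0.    0. ]
```

Call:
servo_tool(plan=[[0.01,0,0,0,0,0,94],[0.02,0,0,0,0,0,94],[0.02,0,0,0,0,0,94]])

```text
time: 24.2
tool_pos: [0.5484, 0.0235, 0.0862]
ee_rot: [3.141, 0.004, 0.082]
wrist_force: [-6.2, -0.5, 2.4]
width: 0.0941
finger_force: 3.3
```

Call:
servo_tool(plan=[[0.01,0,0,0,0,0,94],[0.01,0,0,0,0,0,94],[0.01,0,0,0,0,0,94]])

```text
time: 24.45
tool_pos: [0.5484, 0.0235, 0.0862]
ee_rot: [3.141, 0.006, 0.083]
wrist_force: [-9.0, -1.6, 4.3]
width: 0.094
finger_force: 4.5
```

Call:
servo_tool(plan=[[0.01,0,0,0,0,0,94],[0.01,0,0,0,0,0,94],[0.01,0,0,0,0,0,94]])

```text
time: 24.7
tool_pos: [0.5484, 0.0235, 0.0862]
ee_rot: [3.141, 0.008, 0.083]
wrist_force: [-12.6, -1.0, 6.1]
width: 0.0938
finger_force: 5.9
```

```bash
python3 -c "
from h import *
st()"
```

```text
t 24.7 tcp [0.5484 0.0235 0.0862] foot [0.5478 0.0234 0.0067] rot [3.141 0.008 0.083] F [-12.6  -1.    6.1] M [-0.03  1.99  0.2 ] w 0.0938 jaw 5.9
```

The push force rises firmly to 12.6 N with little yaw moment, so the blank bears on both dogs. I'll back off, rise and check.

Call:
servo_tool(plan=[[-0.1,0,0,0,0,0,94],[-0.3,0,0,0,0,0,94],[-0.3,0,-0.2,0,0,0,94],[-0.3,0,-0.5,0,0,0,94],[-0.3,0,-0.8,0,0,0,94],[-0.3,0,-1,0,0,0,94],[-0.3,0,-1,0,0,0,94]])

```text
time: 25.28
tool_pos: [0.5256, 0.0212, 0.1928]
ee_rot: [3.14, -0.014, 0.082]
wrist_force: [0.5, 0.0, 1.2]
width: 0.0942
finger_force: 0.0
```

Call:
servo_tool(plan=[[0.1,0,-0.2,0,0,0,94],[0.2,0,-0.5,0,0,0,94],[0.3,0,-0.6,0,0,0,94],[0.3,0,-0.6,0,0,0,94],[0.3,0,-0.6,0,0,0,94],[0.3,0,-0.6,0,0,0,94],[0.3,0,-0.6,0,0,0,94]])

```text
time: 25.87
tool_pos: [0.5507, 0.0239, 0.2439]
ee_rot: [-3.141, 0.003, 0.082]
wrist_force: [0.0, -0.1, -0.9]
width: 0.0941
finger_force: 0.0
```

```bash
python3 - <<'E'
from seg import *
T=st(); p=blank_now([.596,.0265,.082]); save('w9.png',robot.snapshot('wrist')); np.save('T9.npy',T)
p=p
c,s=np.cos(p[2]),np.sin(p[2])
for d in robot.find_in('dog','wrist')[:4]: print(np.round(d['extent']),d['conf'].__round__(2))
for n,P in(('dog1',[.6575,-.0276]),('dog0',[.6476,.092])):
    print(n,'top',proj([[*P,.105]],'wrist',T),'base',proj([[*P,.06]],'wrist',T),'axis dist to blank face mm',((P[0]-p[0])*c+(P[1]-p[1])*s-.04)*1e3)
im=robot.snapshot('top'); save('top9.png',im); i=im[...,::-1].astype(int); win=np.zeros((420,560),bool); win[130:212,235:345]=1
E
```

```text
t 25.87 tcp [0.5507 0.0239 0.2439] foot [0.5504 0.0239 0.1644] rot [-3.141e+00  3.000e-03  8.200e-02] F [ 0.  -0.1 -0.9] M [-0.01  0.02  0.05] w 0.0941 jaw 0.0
blank [0.5985 0.0182 0.0816] 559.875 29980.0 19612.0 rel [29.2 -9.4 -0. ]
[346.  92.  39.  34.] 0.89
dog1 top [[349.83881541  88.90335768]] base [[340.18821265  94.92588236]] axis dist to blank face mm 15.042609410874347
dog0 top [[205.64272027  89.0597826 ]] base [[215.25947169  95.06176455]] axis dist to blank face mm 14.924191641614216
```

The blank is square at x=29.2 mm, but about 9 mm right of centre. I'll verify the end positions before nudging it.

```bash
python3 - <<'E'
from fit import *
T=np.load('T9.npy'); i=cv2.imread('pics/w9.png').astype(int); g=i.sum(2); sat=i.max(2)-i.min(2); b=np.array([.5687,.0252,.082])
for r in (150,165,180,195,210):
    row=((g[r]<260)&(sat[r]>22)).astype(int); k=np.nonzero(row)[0]; k=k[(k>130)&(k<450)]
    print(r,k.min(),k.max(),[rel(b,np.r_[ray((u,r),.098,'wrist',T)[:2],0])[:2].tolist() for u in(k.min(),k.max()+1)], row[k.min():k.max()].mean().round(2))
H=hull([.5985,.0182,.0816],(.08,.19),.06,.098,'wrist',T)
print([(r,np.nonzero(H[r]>.5)[0][[0,-1]]) for r in(150,180,210)])
E
```

```text
150 183 395 [[33.9, 84.1], [33.8, -104.7]] 1.0
165 183 393 [[20.7, 84.9], [20.6, -103.9]] 1.0
180 185 393 [[7.2, 84.0], [7.1, -105.0]] 1.0
195 131 391 [[-6.5, 134.1], [-6.6, -104.2]] 0.79
210 131 449 [[-20.5, 135.5], [-20.7, -158.8]] 0.17Traceback (most recent call last):
  File "<stdin>", line 7, in <module>
IndexError: index 0 is out of bounds for axis 0 with size 0
```

The ends are at +84.5 and −104.5 mm, so the blank is 10 mm off centre. I'll nudge its right end 10 mm to the left with closed fingers.

Call:
servo_tool(plan=[[0.08,0.25,0,0,0,0,0],[0.24,0.65,0,0,0,0,0],[0.24,0.65,0,0,0,0,0]])

```text
time: 26.32
tool_pos: [0.5824, -0.044, 0.2449]
ee_rot: [3.138, 0.0, 0.077]
wrist_force: [-0.2, 0.8, 0.4]
width: 0.0774
finger_force: 0.0
```

Call:
servo_tool(plan=[[0.08,0.25,0,0,0,0,0],[0.23,0.64,0,0,0,0,0],[0.23,0.64,0,0,0,0,0],[0.23,0.64,0.3,0,0,0,0],[0.23,0.64,0.6,0,0,0,0],[0.23,0.64,0.7,0,0,0,0],[0.23,0.64,0.7,0,0,0,0],[0.23,0.64,0.7,0,0,0,0],[0.23,0.64,0.7,0,0,0,0],[0.23,0.64,0.7,0,0,0,0]])

```text
time: 27.15
tool_pos: [0.6103, -0.1009, 0.1788]
ee_rot: [3.14, -0.004, 0.082]
wrist_force: [0.8, -0.5, 0.5]
width: 0.0111
finger_force: 0.0
```

```bash
python3 - <<'E'
from fit import *
T=st(); print('tool rel',rel(np.array([.5687,.0252,.082]),np.r_[T[:2,3],robot.get_obs()['ee_rot'][2]]))
E
```

```text
t 27.15 tcp [ 0.6103 -0.1009  0.1788] foot [ 0.6107 -0.101   0.0993] rot [ 3.14  -0.004  0.082] F [ 0.8 -0.5  0.5] M [ 0.02  0.07 -0.03] w 0.0111 jaw 0.0
tool rel [  31.2 -129.1    0. ]
```

Call:
servo_tool(plan=[[-0.02,0,0.2,0,0,0,0],[-0.02,0,0.45,0,0,0,0],[-0.02,0,0.7,0,0,0,0],[-0.02,0,0.85,0,0,0,0],[-0.02,0,0.9,0,0,0,0],[-0.02,0,0.9,0,0,0,0],[-0.02,0,0.9,0,0,0,0],[-0.02,0,0.9,0,0,0,0]])

```text
time: 27.82
tool_pos: [0.6087, -0.1014, 0.0887]
ee_rot: [3.14, -0.004, 0.082]
wrist_force: [0.5, -1.2, 0.3]
width: 0.0005
finger_force: 0.0
```

Call:
servo_tool(plan=[[0,-0.03,0,0,0,0,0],[0,-0.06,0,0,0,0,0],[0,-0.09,0,0,0,0,0],[0,-0.11,0,0,0,0,0],[0,-0.13,0,0,0,0,0],[0,-0.15,0,0,0,0,0],[0,-0.17,0,0,0,0,0],[0,-0.19,0,0,0,0,0],[0,-0.21,0,0,0,0,0],[0,-0.22,0,0,0,0,0],[0,-0.22,0,0,0,0,0]])

```text
time: 28.73
tool_pos: [0.6057, -0.0792, 0.0866]
ee_rot: [3.141, -0.001, 0.082]
wrist_force: [0.1, -3.3, 2.2]
width: 0.0008
finger_force: 1.8
```

Call:
servo_tool(plan=[[0,0.08,0,0,0,0,0],[0,0.18,0,0,0,0,0],[0,0.2,-0.3,0,0,0,0],[0,0.2,-0.7,0,0,0,0],[0,0.2,-1,0,0,0,0],[0,0.2,-1,0,0,0,0],[0,0.2,-1,0,0,0,0]])

```text
time: 29.32
tool_pos: [0.6082, -0.0995, 0.1885]
ee_rot: [3.141, -0.005, 0.082]
wrist_force: [0.3, 0.1, -0.0]
width: 0.0004
finger_force: 0.0
```

Call:
servo_tool(plan=[[-0.1,-0.2,-0.2,0,0,0,94],[-0.3,-0.6,-0.5,0,0,0,94],[-0.5,-0.9,-0.6,0,0,0,94],[-0.5,-1,-0.6,0,0,0,94],[-0.5,-1,-0.6,0,0,0,94],[-0.5,-1,-0.6,0,0,0,94],[-0.5,-1,-0.6,0,0,0,94]])

```text
time: 29.9
tool_pos: [0.5486, -0.0041, 0.2437]
ee_rot: [-3.141, 0.004, 0.082]
wrist_force: [-0.5, -1.6, -0.3]
width: 0.0437
finger_force: 0.0
```

```bash
cat > chk.py <<'E'
from seg import *
b=np.array([.5687,.0252,.082]); T=st(); p=blank_now([.598,.027,.082]); c,s=np.cos(p[2]),np.sin(p[2])
for n,P in(('dog1',[.6575,-.0276]),('dog0',[.6476,.092])): print(n,((P[0]-p[0])*c+(P[1]-p[1])*s-.04)*1e3)
i=robot.snapshot('wrist').astype(int); g=i.sum(2); sat=i.max(2)-i.min(2)
for x in(50,35,20):
    q=lambda y:b[:2]+np.array([x*np.cos(b[2])-y*np.sin(b[2]),x*np.sin(b[2])+y*np.cos(b[2])])/1e3
    Y=np.arange(-140,140,.5); uv=proj([[*q(y),.098] for y in Y],'wrist',T).round().astype(int); ok=[0<=u<560 and 0<=v<270 and g[v,u]<260 and sat[v,u]>22 for u,v in uv]; k=Y[np.array(ok)]; k=k[abs(k)<115]; print(x,k.min(),k.max())
print([np.round(d['extent']).tolist() for d in robot.find_in('dog','wrist')[:3]], proj([[.6575,-.0276,.105]],'wrist',T))
E
python3 chk.py
```

```text
t 29.9 tcp [ 0.5486 -0.0041  0.2437] foot [ 0.5483 -0.0041  0.1642] rot [-3.141  0.004  0.082] F [-0.5 -1.6 -0.3] M [-0.   -0.01 -0.05] w 0.0437 jaw 0.0
blank [0.598  0.0281 0.0811] 549.1875 30383.0 19669.0 rel [29.4  0.5 -0.1]
dog1 14.805301989421219
dog0 14.624444598471044
50 -93.5 95.0
35 -93.0 95.0
20 -93.0 94.5
[[316.0, 86.0, 37.0, 37.0]] [[316.69839171  83.16693306]]
```

The blank is centred to within 1 mm and still square. One last light push with both fingers will make sure it touches both dogs.

Call:
servo_tool(plan=[[-0.1,-0.1,0,0,0,0,94],[-0.3,-0.276,0,0,0,0,94],[-0.3,-0.276,0.3,0,0,0,94],[-0.3,-0.276,0.6,0,0,0,94],[-0.3,-0.276,0.6,0,0,0,94],[-0.3,-0.276,0.6,0,0,0,94],[-0.3,-0.276,0.6,0,0,0,94]])

```text
time: 30.63
tool_pos: [0.5177, 0.021, 0.1871]
ee_rot: [3.141, -0.001, 0.081]
wrist_force: [0.5, -1.2, 0.1]
width: 0.0938
finger_force: 0.0
```

Call:
servo_tool(plan=[[0,0,0.2,0,0,0,94],[0,0,0.5,0,0,0,94],[0,0,0.8,0,0,0,94],[0,0,0.97,0,0,0,94],[0,0,0.97,0,0,0,94],[0,0,0.97,0,0,0,94],[0,0,0.97,0,0,0,94]])

```text
time: 31.22
tool_pos: [0.5191, 0.0212, 0.092]
ee_rot: [3.141, -0.005, 0.082]
wrist_force: [-0.2, 0.1, 0.1]
width: 0.0939
finger_force: 0.0
```

```bash
python3 - <<'E'
from fit import *
T=st(); print('tool rel',rel(np.array([.5687,.0252,.082]),np.r_[T[:2,3],robot.get_obs()['ee_rot'][2]]))
E
```

```text
t 31.22 tcp [0.5191 0.0212 0.092 ] foot [0.5195 0.0212 0.0125] rot [ 3.141 -0.005  0.082] F [-0.2  0.1  0.1] M [ 0.06 -0.01 -0.03] w 0.0939 jaw 0.0
tool rel [-49.8   0.1  -0. ]
```

Commanded x is about −50.5 mm and contact is expected near −20.4 mm.

Call:
servo_tool(plan=[[0.05,0,0,0,0,0,94],[0.1,0,0,0,0,0,94],[0.15,0,0,0,0,0,94],[0.2,0,0,0,0,0,94],[0.24,0,0,0,0,0,94],[0.26,0,0,0,0,0,94],[0.28,0,0,0,0,0,94],[0.29,0,0,0,0,0,94],[0.3,0,0,0,0,0,94],[0.31,0,0,0,0,0,94],[0.31,0,0,0,0,0,94]])

```text
time: 32.13
tool_pos: [0.5478, 0.0241, 0.0891]
ee_rot: [3.141, -0.0, 0.082]
wrist_force: [-0.7, 0.9, -0.0]
width: 0.0944
finger_force: 0.0
```

Call:
servo_tool(plan=[[0.01,0,0,0,0,0,94],[0.01,0,0,0,0,0,94],[0.02,0,0,0,0,0,94],[0.02,0,0,0,0,0,94]])

```text
time: 32.47
tool_pos: [0.5483, 0.0242, 0.0891]
ee_rot: [3.142, 0.004, 0.083]
wrist_force: [-5.0, -1.2, 3.0]
width: 0.0942
finger_force: 2.6
```

```bash
python3 -c "
from h import *
st()"
```

```text
t 32.47 tcp [0.5483 0.0242 0.0891] foot [0.548  0.0242 0.0096] rot [3.142 0.004 0.083] F [-5.  -1.2  3. ] M [0.   0.93 0.22] w 0.0942 jaw 2.6
```

Call:
servo_tool(plan=[[0.01,0,0,0,0,0,94],[0.02,0,0,0,0,0,94],[0.02,0,0,0,0,0,94],[0.03,0,0,0,0,0,94],[0.03,0,0,0,0,0,94]])

```text
time: 32.88
tool_pos: [0.5484, 0.0242, 0.0891]
ee_rot: [3.142, 0.011, 0.083]
wrist_force: [-13.1, -2.0, 8.0]
width: 0.094
finger_force: 6.6
```

```bash
python3 -c "
from h import *
st()"
```

```text
t 32.88 tcp [0.5484 0.0242 0.0891] foot [0.5475 0.0241 0.0096] rot [3.142 0.011 0.083] F [-13.1  -2.    8. ] M [-0.06  2.28  0.29] w 0.094 jaw 6.6
```

Call:
servo_tool(plan=[[-0.05,0,0,0,0,0,94],[-0.2,0,0,0,0,0,94],[-0.35,0,0,0,0,0,94],[-0.35,0,-0.3,0,0,0,94],[-0.35,0,-0.7,0,0,0,94],[-0.35,0,-1,0,0,0,94],[-0.35,0,-1,0,0,0,94]])

```text
time: 33.47
tool_pos: [0.522, 0.0214, 0.1974]
ee_rot: [3.139, -0.016, 0.082]
wrist_force: [1.0, -0.4, 0.5]
width: 0.0941
finger_force: 0.0
```

Call:
servo_tool(plan=[[0.1,0,-0.2,0,0,0,94],[0.3,0,-0.5,0,0,0,94],[0.4,0,-0.6,0,0,0,94],[0.4,0,-0.6,0,0,0,94],[0.4,0,-0.6,0,0,0,94],[0.4,0,-0.6,0,0,0,94],[0.4,0,-0.6,0,0,0,94]])

```text
time: 34.05
tool_pos: [0.5566, 0.0249, 0.2472]
ee_rot: [-3.141, 0.003, 0.082]
wrist_force: [-0.1, 0.4, -1.1]
width: 0.0938
finger_force: 0.0
```

```bash
python3 chk.py
```

```text
t 34.05 tcp [0.5566 0.0249 0.2472] foot [0.5563 0.0249 0.1677] rot [-3.141e+00  3.000e-03  8.200e-02] F [-0.1  0.4 -1.1] M [ 0.03 -0.    0.01] w 0.0938 jaw 0.0
blank [0.5979 0.0285 0.0814] 542.75 29112.0 18838.0 rel [29.4  0.9 -0. ]
dog1 14.83645700658072
dog0 14.691818008981846
50 -94.0 95.0
35 -93.0 95.0
20 -93.5 94.5
[[346.0, 99.0, 37.0, 35.0]] [[349.37492299  96.87655764]]
```

The blank is square, centred and against both dogs, and the arm is clear of everything. Handing in.

```bash
python3 -c "
from bench import robot
print(robot.close_job())"
```

```text
the job is handed in; nothing more can be done
None
```

The tall dog went into the empty hole lower edge first and is fully home; the blank, pushed without lifting, is square against both dogs and within about 1 mm of centre; the arm is clear, and the job was handed in at about 34 s of the 72 s allowed.

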